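# Clamp a pump housing under the swing strap

## Task

Clamp the pump seal housing in its bench fixture: with the outside of a finger, push the clamp strap round until it rests against its stop over the housing, then press the cam lever fully down so that the pad bears on the housing. Do not lift the housing or shift it in its seat, and leave the other things on the bench where they are; finish with the hand clear.

Things in the scene. Friction and masses are not known exactly. Their poses are not given: they have to be found in the camera images.
- fixture: Clamping fixture, fixed to the bench: dark steel plate 190 x 250 mm, 12 mm thick. Origin on the bench surface, under the nominal axis of the housing's seat; z up. In its frame: six pins (8 mm diameter, tops 20 mm above the bench) ring the seat; the strap's pivot post is at x = 0, y = +85 mm; a 10 mm stop pin, 98 mm tall, stands at x = 19.5, y = 58 mm. Its position and yaw vary.
- housing: Loose aluminium pump seal housing already seated upright in the ring of pins: flange 92 mm diameter and 10 mm thick, body 68 mm diameter, 66 mm tall overall, flat top 78 mm above the bench; about 0.8 kg. Origin at the centre of its underside.
- strap (a joint): Angle of the clamp strap about its vertical pivot, rad; grows anticlockwise seen from above. 0 = parked, strap pointing to about -x of the fixture (100 degrees short of the work); 1.745 = against the stop, strap over the centre of the housing, pointing to -y of the fixture. Stays where it is left (friction about 0.22 N m, so about 2 N at the nose). Starts between 0 and 0.4.
- strap_pivot (a point): Pivot axis of the strap, at the mid-height of the strap (98 mm above the bench).
- strap_nose (a point): Point on the strap's centre line, mid-thickness, 125 mm from the pivot axis and 15 mm short of its free end. The strap is a flat steel bar 28 mm wide and 16 mm thick, underside 90 mm and top 106 mm above the bench, so it passes 12 mm above the housing's top. Two cheeks 30 mm apart outside carry the cam lever, 85 mm from the pivot, reaching 135 mm above the bench.
- cam_lever (a joint): Cam lever angle, rad: 0 = raised (the lever rises at 55 degrees from the horizontal, from its hinge back towards the strap's pivot), 0.96 = fully down, lying level along the strap above the pivot post. Stays where it is left (friction about 0.16 N m plus up to 0.12 N m from the clamping spring: about 6 N down half-way along). Starts between 0 and 0.15. It rides on the strap.
- lever_hinge (a point): Hinge axis of the cam lever, on the strap's centre line 85 mm from the strap's pivot, 127 mm above the bench.
- lever_tip (a point): Centre of the round end of the lever's black grip, 82 mm from its hinge; the grip is 18 mm thick and 50 mm long, the lever beyond it 12 mm thick. The tip is about 194 mm above the bench when raised, 127 mm when down.
- clamp_pad: Round rubber pad 22 mm in diameter under the strap, below the lever's hinge; origin at the centre of its lower face, about 84 mm above the bench with the lever raised. The cam lever drives it 10 mm down; over the housing it then presses on its top with about 10 N through a spring. With the lever down it is too low to pass over the housing.
- bolt: Hex bolt standing on its head on the fixture plate, 42 mm tall, head 22 mm across; loose, not to be disturbed. Origin at the centre of its underside.
- bushing: Brass bushing standing on the fixture plate, outer diameter 28 mm, 20 mm tall; loose, not to be disturbed. Origin at the centre of its underside.
- tin: Squat round tin, 60 mm diameter, 55 mm tall, beside the plate; loose, not to be disturbed. Origin at the centre of its underside.
- wrench: Open-ended wrench 170 mm long lying beside the plate; loose, not to be disturbed. Origin at the bench surface, near its middle.
- screwdriver: Screwdriver 190 mm long lying beside the plate; loose, not to be disturbed. Origin at the bench surface, near its middle.
- cup: Open white plastic cup, rim diameter 76 mm, 85 mm tall, beside the plate; loose, not to be disturbed. Origin at the centre of its underside.
- impeller: Brass pump impeller, 84 mm diameter, 32 mm tall, lying on the bench left of the fixture; loose, not to be disturbed. Origin at the centre of its underside.
Mind the look-alikes: they are no part of the job. Leave any blue or brown look-alike of the housing alone.

How it is judged (in metres and radians):
On the way, in this order (a step that is already met when the one before it is completed fails the run):
1. the strap is swung over the housing, at rest against its stop, with the cam lever still up (value of joint strap above 1.66 rad and value of joint cam_lever below 0.35 rad and velocity of joint strap below 0.1 rad/s), for 0.2 s.
2. the cam lever is pushed down with the strap over the housing (value of joint strap above 1.66 rad and value of joint cam_lever above 0.88 rad), for 0.2 s.
At the end, for the whole second after the job is handed in: The strap is within 0.085 rad of its stop (joint above 1.66), the cam lever within 0.08 rad of fully down (above 0.88), the pad presses on the housing with more than 5 N, and the housing is at rest, upright within 0.05 rad, and centred in its seat within 6 mm (all of step 2 and contact force between clamp_pad and housing above 5 N and angle between housing's own z axis and vertical below 0.05 rad and horizontal distance between housing and fixture below 0.006 m and linear speed of housing below 0.02 m/s and velocity of joint cam_lever below 0.05 rad/s); the robot touches nothing.
It fails at once if the housing is lifted or shifted by more than 8 mm (distance of housing from where it was at the start of the episode above 0.008 m).
It fails at once if a bystander (bolt, bushing, tin, wrench, screwdriver, cup or impeller) is moved by more than 20 mm (distance of any of bolt, bushing, tin, wrench, screwdriver, cup, impeller from where it was at the start of the episode above 0.02 m).
It also fails if it takes over 45 s, if anything falls off the work surface, if the arm or the gripper's body presses on something with over 40 N, if the wrist force passes 120 N, or if a joint passes its speed limit or range.

## Robot

A 6-joint arm with a two-finger parallel gripper is mounted at the origin on the work surface. World frame = base frame: x ahead of the robot, y to its left, z up, the work surface at z = 0. Lengths are in mm, angles in rad, forces in N, time in s.
With the tool pointing down it reaches from about 300 to 775 mm from the base axis. Payload 14.6 kg.
Tool frame: the origin (TCP) lies between the finger pads; the fingertips stand 19 mm ahead of it and the grasp point (between the pads) is the TCP; z points along the fingers, y is the line along which they close (so a half turn about z gives the same grasp; the last joint's range is limited). The gripper opens to 94 mm and grips with 3 to 60 N. Pads are 16 mm wide; open, the fingers measure 119 mm over their backs; the gripper's body (75 mm by 177 mm) begins 78 mm behind the grasp point.
Start: joints at [1.255, 0.3, 1.521, -0, 1.321, -0.067], TCP at [135.43, 533.055, 224.446] pointing down, gripper open.
Joint ranges: [-3.03, 3.03], [-0.79, 2.21], [0.23, 2.52], [-1.04, 4.18], [0, 3.07], [-2.55, 2.55]. Speed limits (rad/s): [2.22, 2.22, 2.57, 3.14, 3.14, 3.14].

## Interface

Orientations are given as [roll, pitch, yaw] about the fixed x, y, z axes, in that order (R = Rz(yaw) Ry(pitch) Rx(roll)).
In Python, from cell import monitor, imaging, job, find_in, trace gives the robot as it stands. The module is installed in compiled form; this text tells all that it offers.
- The arm moves only by the tool arm_command, never from a script. Its argument "steps" is a list of rows, each a list of 5 numbers: the opening, from 0 (shut) to 1 (fully open), then the shift along the tool's x, y, z in mm, then the turn about the tool's z in degrees. In form: [[gripper, dx, dy, dz, turn], ...]. A call has 1 to 20 rows; each row is the pose to reach, as a shift and turn from the pose commanded when the call began, along the tool's axes at that moment; what a row does not reach only later rows make up. A row lasts 1/8 s, in which the tool goes at most 62.5 mm and 10.7 degrees, less where a joint would pass 70% of its speed; a pose out of reach is approached as far as the arm can. A call with a gripper value outside its range is refused whole. The fingers move at their own pace and stop on an object; "force" is the grip in N (left out, the last holds). Time passes only in rows, so rows that repeat a pose let the fingers close. It gives the time, the measured TCP pose, the force, the opening and the grip force at its end, in the units of the state.
- monitor.read_state(): the state, without advancing time (a new reading comes with each control period).
- imaging.camera(name): name is "scene" or "top" or "wrist"; returns a dict with "img" (400x640x3 uint8, red, green, blue), "mtx" (3x3 intrinsics, pixels), "view" (4x4, takes a point from world to camera coordinates). Camera axes: x right, y down, z forward; pixel columns grow to the right and rows downward; lengths in mm; the calibration is good to about 2 mm. The wrist camera is an equidistant fisheye: a pixel r from the principal point sees the ray r / f radians off the axis. A picture is of the moment at which its call begins. There is no depth.
- job.sign_off(): hands the job in; it is judged then, once.
Trained networks look in a picture, given as the dict that the camera call returned (one of the last four; its "shot" number tells which), for a name from the list of things; names that differ only in an ending like _2 or _b are one class to them, and where a whole thing is asked for, a point or a joint stands for the part that bears it (a point fixed in the world has none). Each returns a list of dicts, best first, with "p" (0 to 1); they miss things now and then, are a little off and sometimes report something else, mostly with a low value. They report only what shows in the picture. A call takes as long as a camera call. They do not tell look-alikes from the thing itself.
- find_in(picture, target): "rect" ([centre column, centre row, width, height] in pixels, round what is visible of it).
- trace(picture, target): "region" (400x640 bool, what is visible of it) and "rect" ([centre column, centre row, width, height] in pixels, round what is visible of it).
The state is a dict: "clock": time; "joints": joint angles; "qd": joint speeds; "effort": joint torques, N m; "eef_pos": TCP position; "eef_rot": TCP orientation; "wrist_force": force on the tool from outside, world axes, zero at the start; "moment": the same for the moment, N m; "finger_gap": finger opening in mm; "finger_force": force on a finger pad.
Only numpy, scipy, OpenCV 4.12 (cv2) and the standard library are available. Lean on these libraries where they do the work, as an engineer would, in place of code of your own. Each camera call takes 0.05 s, during which the arm holds its last target. There are 200 camera calls.

## Working session

There is one attempt and no reset: what is moved stays moved. The work goes in short steps, Python scripts to look and compute and a tool call to move; the robot and the scene stay as the last step left them, time stands still between calls to the robot, and variables do not carry over. Pictures are saved under pics/ and viewed, at most 10 in all, crops included, and the job is handed in when it is done.

Besides the shell and the picture viewer there is one more tool, called after "Emit:" as a command line: name --pt "numbers of a row" for each row, then --argument value for the rest. arm_command: Moves the arm, as the interface text tells. Its arguments: {"type":"object","properties":{"steps":{"type":"array","items":{"type":"array","items":{"type":"number"}}},"force":{"type":"number"}},"required":["steps"]}

```bash
mkdir -p pics
cat > h.py <<'E'
from cell import monitor, imaging, job, find_in, trace
import numpy as np, cv2
def ray(c,px):
    M=np.array(c["view"]);K=np.array(c["mtx"]);R=M[:3,:3];o=-R.T@M[:3,3]
    d=R.T@np.linalg.solve(K,[px[0],px[1],1.]);return o,d
def at_z(c,px,z):
    o,d=ray(c,px);return o+d*(z-o[2])/d[2]
def proj(c,p):
    M=np.array(c["view"]);K=np.array(c["mtx"]);q=M[:3,:3]@np.array(p,float)+M[:3,3];q=K@q;return q[:2]/q[2]
def save(c,n):
    cv2.imwrite("pics/"+n,cv2.cvtColor(c["img"],cv2.COLOR_RGB2BGR))
def tri(c1,p1,c2,p2):
    A=[];b=[]
    for c,p in((c1,p1),(c2,p2)):
        o,d=ray(c,p);d/=np.linalg.norm(d);P=np.eye(3)-np.outer(d,d);A.append(P);b.append(P@o)
    return np.linalg.lstsq(np.vstack(A),np.hstack(b),rcond=None)[0]
E
python3 - <<'E'
from h import *
s=monitor.read_state();print({k:np.round(v,3).tolist() for k,v in s.items()})
cs={n:imaging.camera(n) for n in("top","scene")}
for n,c in cs.items():
    save(c,n+"1.png")
    for t in["fixture","housing","strap","cam_lever","strap_pivot","strap_nose","lever_hinge","lever_tip","bolt","bushing","tin","wrench","cup","impeller","screwdriver"]:
        try:print(n,t,[(round(f["p"],2),np.round(f["rect"]).astype(int).tolist()) for f in find_in(c,t)[:3]])
        except Exception as e:print(n,t,e)
E
```

```text
{'clock': 0.0, 'joints': [1.255, 0.301, 1.522, 0.0, 1.321, -0.067], 'qd': [-0.001, -0.0, 0.001, -0.0, -0.0, -0.001], 'effort': [0.003, -53.18, -35.275, 0.071, 0.024, -0.0], 'eef_pos': [135.359, 532.851, 223.866], 'eef_rot': [-3.14, -0.0, 2.893], 'wrist_force': [-0.219, -0.712, 0.367], 'moment': [0.049, -0.009, -0.04], 'finger_force': 0.0, 'finger_gap': 94.101}
top fixture [(0.73, [325, 212, 93, 88])]
top housing [(0.98, [334, 131, 27, 35]), (0.97, [326, 202, 37, 42]), (0.87, [289, 131, 36, 29])]
top strap [(0.81, [298, 223, 18, 62])]
top cam_lever [(0.6, [294, 222, 10, 37])]
top strap_pivot [(0.8, [322, 210, 91, 84])]
top strap_nose [(0.66, [299, 223, 18, 66]), (0.32, [396, 245, 33, 29])]
top lever_hinge [(0.98, [298, 223, 16, 64]), (0.69, [358, 178, 10, 7])]
top lever_tip [(0.51, [296, 223, 14, 37]), (0.51, [295, 224, 21, 59])]
top bolt [(0.57, [359, 231, 13, 7])]
top bushing [(0.37, [357, 180, 11, 8])]
top tin [(0.98, [410, 197, 23, 22])]
top wrench [(0.73, [382, 180, 18, 57])]
top cup [(0.86, [396, 244, 30, 29]), (0.36, [297, 225, 19, 64])]
top impeller [(0.71, [200, 236, 38, 30])
[... 168 characters left out ...]
 41])]
scene housing [(0.88, [397, 247, 34, 38]), (0.81, [363, 278, 38, 41]), (0.65, [254, 203, 38, 37])]
scene strap [(0.8, [319, 177, 52, 42])]
scene cam_lever [(0.49, [317, 166, 32, 11])]
scene strap_pivot [(0.93, [315, 217, 114, 123]), (0.5, [374, 154, 27, 20])]
scene strap_nose [(0.76, [317, 181, 52, 43])]
scene lever_hinge [(0.68, [316, 179, 50, 40])]
scene lever_tip [(0.52, [318, 165, 24, 12])]
scene bolt [(0.17, [317, 180, 51, 38])]
scene bushing []
scene tin [(0.74, [253, 285, 24, 33])]
scene wrench [(0.77, [286, 283, 52, 52]), (0.23, [231, 237, 37, 42])]
scene cup [(0.64, [229, 238, 36, 44])]
scene impeller [(0.87, [373, 156, 29, 21])]
scene screwdriver [(0.58, [355, 197, 44, 42])]
```

Run:
```python
import cv2
a=cv2.imread("pics/top1.png")[90:290,180:440];b=cv2.imread("pics/scene1.png")[120:320,190:450]
cv2.imwrite("pics/t1.png",cv2.resize(a,None,fx=3,fy=3,interpolation=cv2.INTER_CUBIC));cv2.imwrite("pics/s1.png",cv2.resize(b,None,fx=3,fy=3,interpolation=cv2.INTER_CUBIC))
```

```text
(no output)
```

View pics/t1.png

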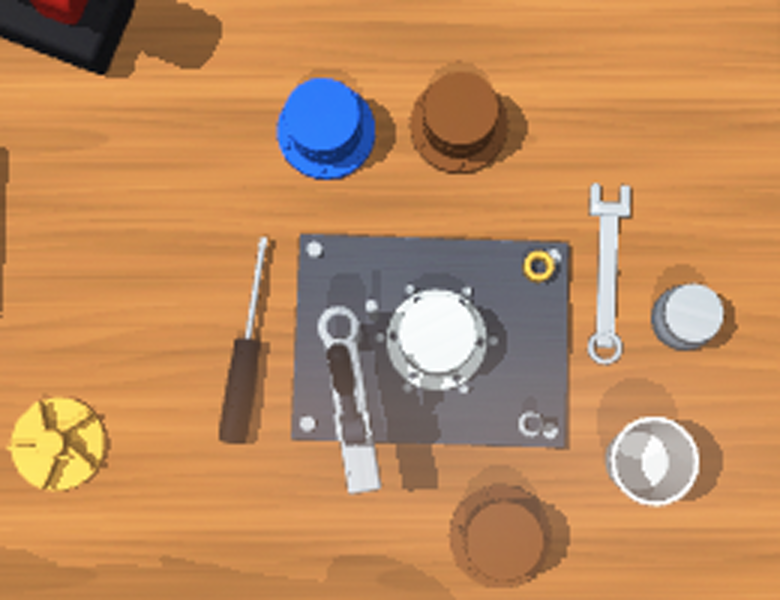

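View pics/s1.png

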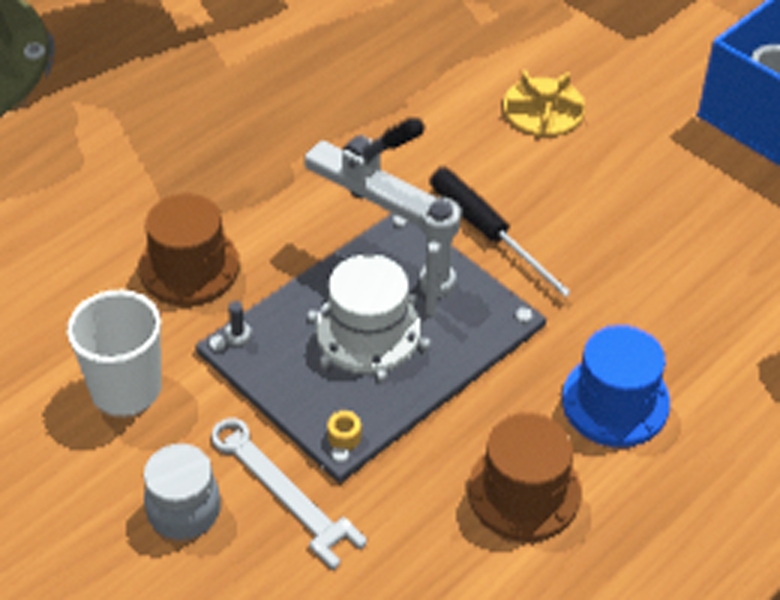

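The top view shows the silver housing seated on the plate at crop (436,335), px (325,202). The look-alikes are blue at (289,131) and brown at (334,131) and (348,270), and I leave those alone. The strap pivot ring is at crop (338,327), the free end at (364,478), and the lever grip at (340,365).

Run:
```python
from h import *
c=imaging.camera("top");s=imaging.camera("scene")
T=lambda p:(180+p[0]/3,90+p[1]/3); S=lambda p:(190+p[0]/3,120+p[1]/3)
cor=[at_z(c,T(p),12) for p in[(300,233),(570,242),(567,447),(292,438)]]
print("corners",np.round(cor))
print("centre",np.mean(cor,0))
for n,p,z in[("pivot",(338,327),106),("end",(364,478),106),("housing",(436,331),78),("stop",(371,306),98),("bush",(539,265),32),("bolt",(531,424),20),("cup",(654,461),85),("blue",(322,115),78),("brown",(461,106),78),("brown2",(505,540),78),("sdriver",(240,390),20)]:
    print(n,np.round(at_z(c,T(p),z)))
print("cam",np.round(ray(c,(320,200))[0]),np.round(ray(s,(320,200))[0]))
sc=[at_z(s,S(p),12) for p in[(198,348),(342,476),(545,320)]];print("scene corners",np.round(sc))
print("scene pivot",np.round(at_z(s,S((441,211)),110)),"housing",np.round(at_z(s,S((369,285)),78)))
g=tri(c,T((337,348)),s,S((417,127)));print("levertip",g)
```

```text
corners [[694. 187.  12.]
 [685. -63.  12.]
 [497. -57.  12.]
 [506. 193.  12.]]
centre [595.49031178  64.76446341  12.        ]
pivot [597. 146. 106.]
end [471. 124. 106.]
housing [597.  63.  78.]
stop [616. 118.  98.]
bush [661. -32.  32.]
bolt [517. -24.  20.]
cup [ 484. -123.   85.]
blue [788. 162.  78.]
brown [796.  40.  78.]
brown2 [418.   5.  78.]
sdriver [549. 239.  20.]
cam [ 491.   82. 1178.] [1206. -535. 1046.]
scene corners [[503. -55.  12.]
 [688. -58.  12.]
 [695. 186.  12.]]
scene pivot [600. 146. 110.] housing [597.  62.  78.]
levertip [572.72711553 141.50695113 193.26717503]
```

Emit:
arm_command --pt "0 -60 -40 0 10" --pt "0 -100 -67 0 20" --pt "0 -140 -94 0 30" --pt "0 -180 -120 0 40" --pt "0 -220 -147 0 50" --pt "0 -260 -174 0 60" --pt "0 -300 -201 0 70" --pt "0 -340 -228 0 80" --pt "0 -370 -248 0 90" --pt "0 -395 -265 0 100" --pt "0 -410 -275 0 110" --pt "0 -410 -275 0 120" --pt "0 -410 -275 0 130" --pt "0 -410 -275 0 140" --pt "0 -410 -275 0 150" --pt "0 -410 -275 0 156" --pt "0 -410 -275 0 156" --pt "0 -410 -275 0 156" --force 30

```text
clock: 3.95
eef_pos: [465.1, 165.6, 224.5]
eef_rot: [3.142, -0.0, 0.173]
wrist_force: [-0.3, -0.3, -0.2]
finger_gap: 0.5
finger_force: 0.0
```

Run:
```python
from h import *
w=imaging.camera("wrist");t=imaging.camera("top")
a=cv2.resize(w["img"],(800,500));save(dict(img=a),"w2.png")
b=cv2.resize(t["img"][150:290,250:390],None,fx=4,fy=4,interpolation=cv2.INTER_CUBIC);save(dict(img=b),"t2.png")
```

```text
(no output)
```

View pics/w2.png

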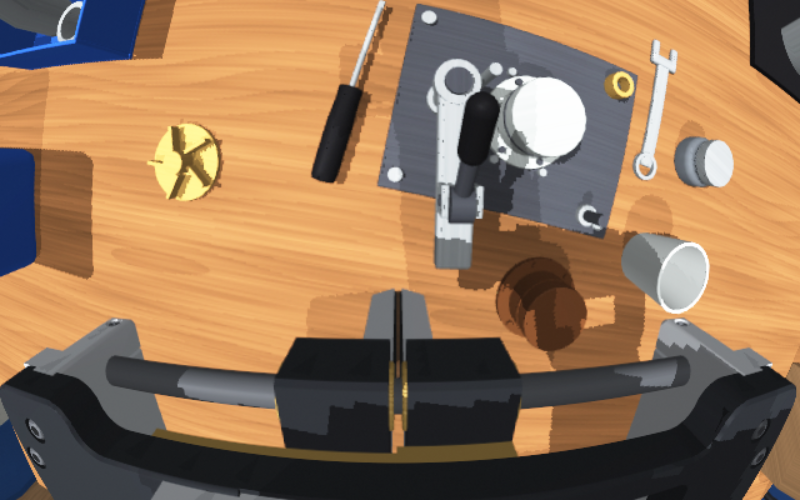

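The wrist view shows the strap running vertically, with its end at (455,265), and the silver housing beside it at (545,118). The closed fingers are at (398,295), on the strap's back side. The brown look-alike at (540,300) is out of the way.

```bash
cat > sw.py <<'E'
from h import *
P=np.array([598.5,147.]);R=130.7
def rows(a0,a1,n,yaw0,p0):
    x=np.array([np.cos(yaw0),np.sin(yaw0)]);y=np.array([np.sin(yaw0),-np.cos(yaw0)])
    for i in range(1,n+1):
        a=np.radians(a0+(a1-a0)*i/n);p=P+R*np.array([np.cos(a),np.sin(a)]);d=p-p0
        yaw=a+np.radians(11.7)-np.pi   # tool x towards pivot line
        print([0,round(d@x),round(d@y),0,round(-np.degrees(yaw-yaw0))])
E
python3 -c "
from sw import *
rows(176,248,20,.173,np.array([465.1,165.6]))"
```

```text
[0, 0, 18, 0, -1]
[0, -2, 26, 0, -5]
[0, -2, 34, 0, -9]
[0, -2, 42, 0, -12]
[0, -2, 51, 0, -16]
[0, -1, 59, 0, -19]
[0, 0, 67, 0, -23]
[0, 2, 75, 0, -27]
[0, 4, 83, 0, -30]
[0, 7, 90, 0, -34]
[0, 10, 98, 0, -37]
[0, 14, 105, 0, -41]
[0, 18, 112, 0, -45]
[0, 23, 119, 0, -48]
[0, 28, 125, 0, -52]
[0, 34, 132, 0, -55]
[0, 40, 137, 0, -59]
[0, 46, 143, 0, -63]
[0, 52, 148, 0, -66]
[0, 59, 152, 0, -70]
```

Emit:
arm_command --pt "0 0 0 30 0" --pt "0 0 0 60 0" --pt "0 0 0 90 0" --pt "0 0 0 110 0" --pt "0 0 0 123 0" --pt "0 0 0 123 0" --pt "0 0 0 123 0"

```text
clock: 4.92
eef_pos: [465.5, 165.7, 102.2]
eef_rot: [-3.141, -0.001, 0.17]
wrist_force: [0.2, -0.1, 0.4]
finger_gap: 0.4
finger_force: 0.0
```

Emit:
arm_command --pt "0 0 10 0 0" --pt "0 -1 18 0 -1" --pt "0 -2 26 0 -5" --pt "0 -2 34 0 -9" --pt "0 -2 42 0 -12" --pt "0 -2 51 0 -16" --pt "0 -1 59 0 -19" --pt "0 0 67 0 -23" --pt "0 2 75 0 -27" --pt "0 4 83 0 -30" --pt "0 7 90 0 -34" --pt "0 10 98 0 -37" --pt "0 14 105 0 -41" --pt "0 18 112 0 -45" --pt "0 23 119 0 -48" --pt "0 28 125 0 -52" --pt "0 34 132 0 -55" --pt "0 40 137 0 -59" --pt "0 46 143 0 -63" --pt "0 52 148 0 -66"

```text
clock: 7.42
eef_pos: [541.3, 27.9, 101.5]
eef_rot: [-3.141, -0.0, 1.324]
wrist_force: [-1.3, 2.1, 0.5]
finger_gap: 0.8
finger_force: 0.8
```

Run:
```python
from sw import *
s=monitor.read_state();print(s["eef_pos"],s["eef_rot"],s["wrist_force"])
p=s["eef_pos"][:2];rel=p-P;print(np.degrees(np.arctan2(rel[1],rel[0]))%360,np.hypot(*rel))
t=imaging.camera("top");b=cv2.resize(t["img"][150:290,250:390],None,fx=4,fy=4,interpolation=cv2.INTER_CUBIC)
c=imaging.camera("scene");d=cv2.resize(c["img"][120:260,240:380],None,fx=4,fy=4,interpolation=cv2.INTER_CUBIC)
m=cv2.resize(np.hstack([b,d]),(800,400));save(dict(img=m),"m3.png")
rows(244.4,260,10,float(s["eef_rot"][2]),p)
```

```text
[541.32992444  27.86897999 101.5068319 ] [-3.14104221e+00 -1.40927172e-04  1.32428503e+00] [-1.31211139  2.08558056  0.4753006 ]
244.36400323388864 132.13862973658036
[0, 1, 4, 0, -2]
[0, 0, 7, 0, -3]
[0, 0, 11, 0, -5]
[0, -1, 14, 0, -6]
[0, -1, 18, 0, -8]
[0, -1, 22, 0, -10]
[0, -1, 25, 0, -11]
[0, -1, 29, 0, -13]
[0, -1, 32, 0, -14]
[0, -1, 36, 0, -16]
```

View pics/m3.png

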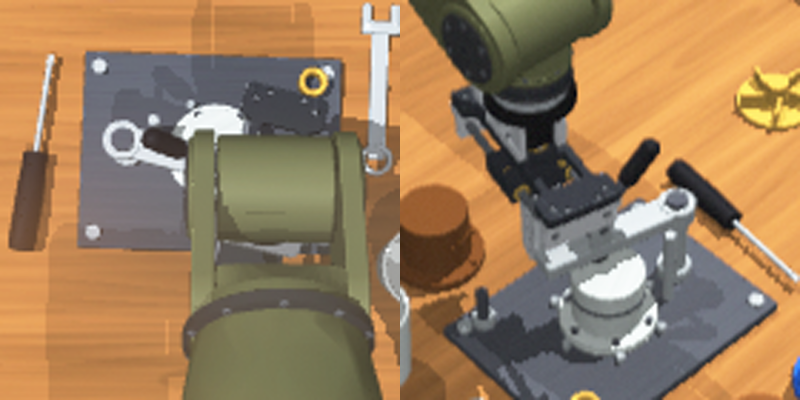

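The strap follows the finger over the housing (scene half, strap from (680,205) to (560,260)), with the lever still up. Next is the remaining arc, slowly.

Emit:
arm_command --pt "0 0 4 0 -2" --pt "0 0 7 0 -3" --pt "0 0 11 0 -5" --pt "0 -1 14 0 -6" --pt "0 -1 18 0 -8" --pt "0 -1 21 0 -9" --pt "0 -1 23 0 -10" --pt "0 -1 25 0 -11" --pt "0 -1 26 0 -11" --pt "0 -1 26 0 -11"

```text
clock: 8.78
eef_pos: [566.5, 21.2, 101.5]
eef_rot: [3.141, -0.0, 1.514]
wrist_force: [0.4, -0.8, -1.0]
finger_gap: 0.4
finger_force: 0.2
```

Emit:
arm_command --pt "0 0 1 0 0" --pt "0 0 2 0 0" --pt "0 0 2 0 0" --pt "0 0 2 0 0"

```text
clock: 9.28
eef_pos: [568.4, 21.0, 101.5]
eef_rot: [3.141, -0.0, 1.514]
wrist_force: [-1.4, -0.7, 0.8]
finger_gap: 0.6
finger_force: 0.4
```

Emit:
arm_command --pt "0 0 1 0 0" --pt "0 0 2 0 0" --pt "0 0 3 0 0" --pt "0 0 3 0 0" --pt "0 0 3 0 0"

```text
clock: 9.9
eef_pos: [569.6, 20.9, 101.4]
eef_rot: [-3.137, 0.0, 1.514]
wrist_force: [-18.4, -1.9, 10.6]
finger_gap: 0.9
finger_force: 9.3
```

The stop is reached (18 N). I'm holding the backed-off position briefly and then rising.

Emit:
arm_command --pt "0 0 -3 0 0" --pt "0 0 -15 0 0" --pt "0 0 -30 0 0" --pt "0 0 -40 0 0" --pt "0 0 -40 -40 0" --pt "0 0 -40 -90 0" --pt "0 0 -40 -130 0" --pt "0 0 -40 -150 0" --pt "0 0 -40 -150 0"

```text
clock: 11.02
eef_pos: [531.7, 23.2, 252.6]
eef_rot: [3.139, -0.0, 1.514]
wrist_force: [-0.1, -0.8, -0.6]
finger_gap: 0.4
finger_force: 0.0
```

Run:
```python
from h import *
s=monitor.read_state();print(s["eef_pos"],s["eef_rot"],s["wrist_force"])
w=imaging.camera("wrist");c=imaging.camera("scene");t=imaging.camera("top")
d=cv2.resize(c["img"][120:260,240:380],None,fx=4,fy=4,interpolation=cv2.INTER_CUBIC)
m=np.hstack([cv2.resize(w["img"][0:300,80:560],(500,312)),cv2.resize(d,(300,300))[:,:] if 0 else cv2.resize(d,(300,312))]);save(dict(img=m),"m4.png")
for n,q in(("lever_tip",c),("cam_lever",c),("cam_lever",w),("cam_lever",t)):
  for f in trace(q,n)[:1]:
    ys,xs=np.nonzero(f["region"]);print(n,f["p"],np.round(f["rect"]),xs.min(),xs.max(),ys.min(),ys.max())
def pw(p):
    M=w["view"];K=w["mtx"];q=M[:3,:3]@np.array(p,float)+M[:3,3];r=np.hypot(q[0],q[1]);th=np.arctan2(r,q[2]);return K[0,0]*th*q[0]/r+K[0,2],K[1,1]*th*q[1]/r+K[1,2]
piv=np.array([598.5,147]);u=np.array([-.036,-1.])
for L,z in((0,106),(140,106),(38,194),(85,127)):
    p=[*(piv+u*L),z];print(L,"wrist",np.round(pw(p)),"scene",np.round(proj(c,p)))
```

```text
[531.66029844  23.17151381 252.60825004] [ 3.13871112e+00 -1.18303891e-04  1.51404582e+00] [-0.1219111  -0.83502197 -0.60087302]
lever_tip 0.49 [321. 188.  26.  31.] 307 332 170 205
cam_lever 0.77 [320. 188.  32.  34.] 306 332 170 205
cam_lever 0.79 [395. 132.  41.  93.] 376 414 85 176
cam_lever 0.7 [383. 173.  15.  40.] 377 389 153 192
0 wrist [377.  73.] scene [337. 191.]
140 wrist [377. 209.] scene [296. 219.]
38 wrist [402. 105.] scene [327. 173.]
85 wrist [383. 159.] scene [313. 202.]
```

View pics/m4.png

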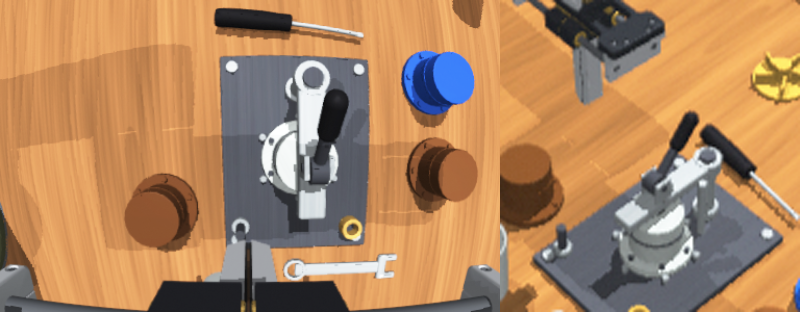

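Strap at its stop (crop (310,76)–(310,215)) and lever raised (tip (335,100)), matching the model. Next I press the lever down.

Emit:
arm_command --pt "0 30 20 0 0" --pt "0 60 45 0 0" --pt "0 80 61 0 0" --pt "0 80 61 0 0" --pt "0 80 61 10 0" --pt "0 80 61 20 0" --pt "0 80 61 28 0" --pt "0 80 61 35 0" --pt "0 81 61 42 0" --pt "0 82 61 49 0" --pt "0 83 61 56 0" --pt "0 84 61 63 0" --pt "0 86 61 70 0" --pt "0 87 61 77 0" --pt "0 88 61 83 0" --pt "0 89 61 88 0" --pt "0 90 61 92 0" --pt "0 90 61 94 0" --pt "0 90 61 94 0"

```text
clock: 13.75
eef_pos: [597.3, 109.4, 157.2]
eef_rot: [-3.141, 0.0, 1.514]
wrist_force: [0.2, 1.1, 2.3]
finger_gap: -0.5
finger_force: 0.7
```

Emit:
arm_command --pt "0 0 0 1 0" --pt "0 0 0 2 0" --pt "0 0 0 3 0" --pt "0 0 0 3 0" --pt "0 0 0 3 0"

```text
clock: 14.38
eef_pos: [597.5, 109.6, 155.0]
eef_rot: [3.141, -0.0, 1.514]
wrist_force: [-2.5, 2.7, 7.9]
finger_gap: -0.0
finger_force: 4.2
```

Emit:
arm_command --pt "0 0 0 1 0" --pt "0 0 0 2 0" --pt "0 0 0 3 0" --pt "0 0 0 3 0"

```text
clock: 14.88
eef_pos: [597.7, 109.7, 154.3]
eef_rot: [3.139, -0.001, 1.514]
wrist_force: [-11.0, 3.2, 27.6]
finger_gap: 0.3
finger_force: 14.1
```

The lever is hard down (27 N). Rising clear.

Emit:
arm_command --pt "0 0 0 -3 0" --pt "0 0 0 -15 0" --pt "0 0 0 -40 0" --pt "0 0 0 -80 0" --pt "0 -40 -40 -120 0" --pt "0 -80 -80 -130 0" --pt "0 -120 -120 -130 0" --pt "0 -140 -140 -130 0" --pt "0 -140 -140 -130 0"

```text
clock: 16.0
eef_pos: [448.9, -23.4, 282.2]
eef_rot: [3.141, 0.001, 1.512]
wrist_force: [0.2, 0.7, 0.1]
finger_gap: 0.9
finger_force: 0.0
```

Run:
```python
from h import *
s=monitor.read_state();print(s["eef_pos"],s["wrist_force"])
w=imaging.camera("wrist");c=imaging.camera("scene");t=imaging.camera("top")
d=cv2.resize(c["img"][130:250,260:380],(500,500),interpolation=cv2.INTER_CUBIC)
e=cv2.resize(t["img"][150:250,270:370],(300,300),interpolation=cv2.INTER_CUBIC)
m=np.zeros((500,800,3),np.uint8);m[:,:500]=d;m[:300,500:]=e;save(dict(img=m),"m5.png")
piv=np.array([598.5,147]);u=np.array([-.036,-1.])
for L,z in((0,106),(140,106),(-6,136),(3,127),(53,136),(85,127)):
    p=[*(piv+u*L),z];q=proj(c,p);r=proj(t,p);print(L,z,"scene crop",np.round((q-[260,130])*500/120),"top crop",np.round((r-[270,150])*3+[500,0]))
```

```text
[448.87522186 -23.41743453 282.15986317] [0.16490062 0.74361801 0.14870719]
0 106 scene crop [320. 254.] top crop [567. 146.]
140 106 scene crop [150. 369.] top crop [733. 151.]
-6 136 scene crop [328. 215.] top crop [557. 142.]
3 127 scene crop [317. 233.] top crop [569. 143.]
53 136 scene crop [258. 262.] top crop [629. 144.]
85 127 scene crop [219. 299.] top crop [668. 147.]
```

View pics/m5.png

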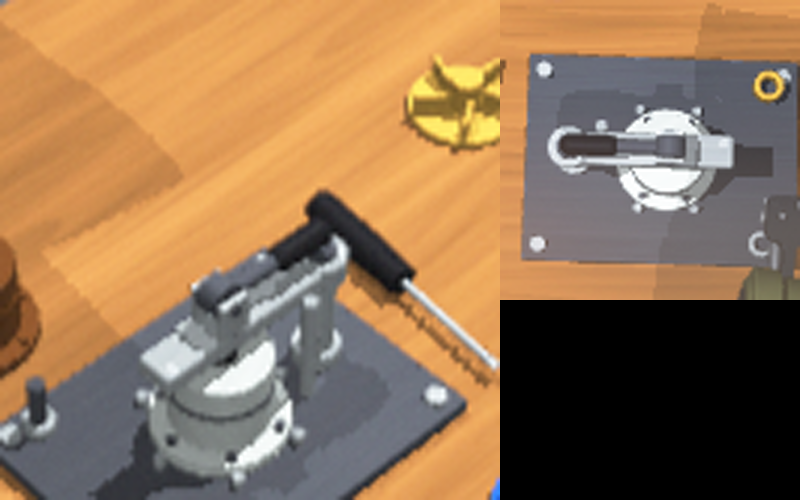

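The lever lies level along the strap (grip end about (320,235), as predicted). The strap is on its line over the housing, everything else is in place, and the hand is clear.

```bash
python3 -c "
from cell import job
print(job.sign_off())"
```

```text
the job is handed in; nothing more can be done
None
```

I swung the strap against its stop, pressed the cam lever fully down and handed the job in with the hand clear; no verdict came back, and I judged the end state from the pictures and wrist force, without measuring the pad's force on the housing.

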